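# Prop open the lid of the emptied lab bath

### The job

Prop the lid of the steel bath open so that it can dry: raise the lid by its front tongue right up to its stop, where the stiff hinge holds it, then swing the prop rod on the bath's right side up and over until its pin is fully home in the slotted hole of the lid's keeper plate. Let go of everything, and leave the blue-capped bottle and the beaker beside the bath standing where they are.

Things in the scene. Friction and masses are not known exactly. Their poses are not given: they have to be found in the camera images.
- bath: Empty rectangular steel laboratory bath, 190 (x) x 220 (y) x 90 mm high, fixed to the worktop and closed by a flat aluminium lid. Origin: centre of its underside, on the worktop; z up; -x is its front (the side with the lid's tongue, towards the robot), -y its right side (with the prop rod). The lid's hinge axis runs along y through (95, any, 94) mm in this frame, at the rear rim. The prop rod's pivot axis also runs along y, through (-14, any, 74) mm.
- lid (a joint): Lid hinge angle in rad: 0 = shut, grows as the front edge rises, 0.50 = at its stop (fully raised). The hinge is stiff, so the lid (about 0.3 kg) stays at the angle where it is left; lifting it at the tongue takes about 4 N. It may start slightly ajar.
- lid_tongue (a point): Grip point of the lid's black tongue: a flat-sided bar 16 mm wide (along y) and 14 mm thick, that stands 42 mm out of the middle of the lid's front edge; nothing is beside it. The point lies in the middle of its width and thickness, 25 mm in front of the lid's edge and 223 mm from the hinge axis; it moves with the lid. Its axes are the lid's (those of the bath when the lid is shut).
- rod (a joint): Angle of the prop rod in rad: 0 = lying level along the bath's right side in its clip, free end to the rear (+x of the bath); grows as the free end swings up and forward about the pivot; 1.571 = upright; 1.80 = end of travel, leaning 13 degrees to the front, pin home in the hole if the lid is at its stop. It swings easily; let go before upright it falls back, well past upright it drops home by itself.
- rod_grip (a point): Grip point on the black round handle at the free end of the prop rod: 14 mm in diameter, 58 mm long, with a 20 mm end disc, standing straight out to the bath's right (-y) from the rod's end, its axis parallel to y. The point lies on its axis, 40 mm outside the rod and 119 mm from the pivot axis, 64 mm outside the bath's side wall. It moves with the rod.
- pin_middle (a point): Point on the prop rod's pin: a steel pin 8 mm in diameter that stands 34 mm out of the free end of the rod, square to it, pointing up while the rod lies level and forward when the rod is up. The point lies on the pin's axis, 14 mm from the rod's axis, where the keeper plate sits when the pin is home.
- keeper_hole (a point): Centre of the slotted hole, 30 mm long by 20 mm wide (along y), through the 4 mm keeper plate that stands out of the lid's right edge near the front. With the lid at its stop the plate stands square to the pin's path and the pin enters from behind. It moves with the lid.
- reagent_bottle: Bystander: clear bottle with a blue cap, 54 mm in diameter, 102 mm high, loose, standing to the left of the bath. Origin: centre of its underside.
- beaker: Bystander: glass beaker, 60 mm wide, 68 mm high, loose, standing to the left of the bath. Origin: centre of its underside.

How it is judged (in metres and radians):
On the way:
1. the lid is raised to its stop while the rod still lies at the side (value of joint lid above 0.44 rad and value of joint rod below 0.6 rad), for 0.2 s.
At the end, for the whole second after the job is handed in: The lid stands open (hinge above 0.42 rad), the rod is up past upright (above 1.69 rad) with the marked point of its pin within 14 mm of the centre of the keeper's hole, lid and rod are at rest, and the bottle and beaker stand upright within 30 mm of where they began (value of joint lid above 0.42 rad and value of joint rod above 1.69 rad and distance between pin_middle and keeper_hole below 0.014 m and velocity of joint lid between -0.05 and 0.05 rad/s and velocity of joint rod between -0.05 and 0.05 rad/s and distance of each of reagent_bottle, beaker from where it was at the start of the episode below 0.03 m and angle between each of reagent_bottle, beaker's own z axis and vertical below 0.2 rad); the robot touches nothing.
It fails at once if the bottle or the beaker is knocked over or pushed more than 30 mm (distance of any of reagent_bottle, beaker from where it was at the start of the episode above 0.03 m or angle between any of reagent_bottle, beaker's own z axis and vertical above 0.2 rad).
It also fails if it takes over 51 s, if anything falls off the work surface, if the arm or the gripper's body presses on something with over 40 N, if the wrist force passes 120 N, or if a joint passes its speed limit or range.

### The arm

A 6-joint arm with a two-finger parallel gripper is mounted at the origin on a cart in front of the work surface, level with it; the furniture and walls round the work are solid. World frame = base frame: x ahead of the robot, y to its left, z up, the work surface at z = 0. Lengths are in m, angles in degrees, forces in N, time in s.
With the tool pointing down it reaches from about 0.325 to 1 m from the base axis. Payload 5.1 kg.
Tool frame: the origin (TCP) lies midway between the tips of the shut fingers; the grasp point (between the pads) lies 19 mm behind it; z points along the fingers, y is the line along which they close (so a half turn about z gives the same grasp; the last joint's range is limited). The gripper opens to 85 mm and grips with 20 to 120 N. Pads are 22 mm wide; open, the fingers measure 114 mm over their backs; the gripper's body (76 mm by 85 mm) begins 54 mm behind the grasp point. The pads swing forward as they close: fully open they stand 13 mm farther back than shut.
Start: joints at [71.986, 7.093, 94.555, -0, 78.352, -4.733], TCP at [0.149, 0.633, 0.231] pointing down, gripper open.
Joint ranges: [-149.61, 149.61], [-58.7, 133.49], [1.44, 155.28], [-77.14, 257.14], [18.33, 153.61], [-166.67, 166.67]. Speed limits (degrees/s): [147.25, 147.25, 180, 180, 180, 180].

### API

Orientations are given as [roll, pitch, yaw] about the fixed x, y, z axes, in that order (R = Rz(yaw) Ry(pitch) Rx(roll)).
In Python, from rig import monitor, read_camera, calibration, r gives the robot as it stands.
- The arm moves only by the tool drive_tool, never from a script. Its argument "targets" is a list of rows, each an object with "grip": the finger opening in m, from 0 to 0.0854; "slide": the shift along the tool's x, y, z in m, a list of three; "delta_rot": the turn, a rotation vector about the tool's x, y, z in degrees, a list of three. A call has 1 to 10 rows; each row is the pose to reach, as a shift and turn from the pose commanded when the call began, along the tool's axes at that moment; what a row does not reach only later rows make up. A row lasts 1/12 s, in which the tool goes at most 41.7 mm and 7.16 degrees, less where a joint would pass 70% of its speed; a pose out of reach is approached as far as the arm can. A call with a gripper value outside its range is refused whole. The fingers move at their own pace and stop on an object; "grip_force" is the grip in N (left out, the last holds). Time passes only in rows, so rows that repeat a pose let the fingers close. It gives the time, the measured TCP pose, the force, the opening and the grip force at its end, in the units of the state.
- monitor.state(): the state, without advancing time (a new reading comes with each control period).
- read_camera(name): name is "side" or "top"; returns the picture (384x512x3 uint8, red, green, blue); there is no depth.
- calibration(name): a dict with "camera_matrix" (3x3 intrinsics, pixels), "R" (3x3) and "t" (3): a world point X has camera coordinates R X + t. Camera axes: x right, y down, z forward; pixel columns grow to the right and rows downward; lengths in m; the calibration is good to about 2 mm. A picture is of the moment at which its call begins. calibration takes no time and is no camera call.
- r.finish_job(): hands the job in; it is judged then, once.
The state is a dict: "t": time; "joint_pos": joint angles; "qvel": joint speeds; "tau": joint torques, N m; "tool_pos": TCP position; "orientation": TCP orientation; "contact_force": force on the tool from outside, world axes, zero at the start; "ft_torque": the same for the moment, N m; "width": opening from 0.0 (shut) to 1.0 (fully open); "gripper_force": force on a finger pad.
Only numpy, scipy, OpenCV 4.12 (cv2) and the standard library are available. Lean on these libraries where they do the work, as an engineer would, in place of code of your own. Each camera call takes 0.05 s, during which the arm holds its last target. There are 200 camera calls.

## Working session

There is one attempt and no reset: what is moved stays moved. The work goes in short steps, Python scripts to look and compute and a tool call to move; the robot and the scene stay as the last step left them, time stands still between calls to the robot, and variables do not carry over. Pictures are saved under pics/ and viewed, at most 10 in all, crops included, and the job is handed in when it is done.

Besides the shell and the picture viewer there is one more tool, called after ">>>" by a JSON object that holds its "op" and its "data". drive_tool: Moves the arm, as the interface text tells. Its arguments: {"type":"object","properties":{"targets":{"type":"array","items":{"type":"object","properties":{"grip":{"type":"number"},"slide":{"type":"array","items":{"type":"number"}},"delta_rot":{"type":"array","items":{"type":"number"}}}}},"grip_force":{"type":"number"}},"required":["targets"]}

```bash
mkdir -p pics; ls
python3 - <<'E'
from rig import monitor, read_camera, calibration, r
import cv2, numpy as np
np.set_printoptions(precision=4,suppress=True)
for n in("side","top"):
    im=read_camera(n); cv2.imwrite(f"pics/{n}0.png",cv2.resize(im[:,:,::-1],(800,600),interpolation=cv2.INTER_CUBIC))
    c=calibration(n); print(n,np.array(c["camera_matrix"]),np.array(c["R"]),np.array(c["t"]), -np.array(c["R"]).T@np.array(c["t"]))
print(monitor.state())
E
```

```text
pics
side [[397.7811   0.     252.9998]
 [  0.     397.7811 184.068 ]
 [  0.       0.       1.    ]] [[-0.9303 -0.3665 -0.0125]
 [-0.2341  0.6198 -0.749 ]
 [ 0.2823 -0.6939 -0.6624]] [0.5632 0.1287 0.9146] [0.296  0.7613 0.7092]
top [[369.6839   0.     251.1128]
 [  0.     369.6839 193.876 ]
 [  0.       0.       1.    ]] [[-0.0174 -0.9996  0.0207]
 [-0.9854  0.0136 -0.1699]
 [ 0.1696 -0.0234 -0.9852]] [0.0886 0.5926 0.8815] [0.436  0.1011 0.9673]
{'t': 0.1, 'joint_pos': array([71.9855,  7.1294, 94.6266, -0.    , 78.3514, -4.7339]), 'qvel': array([ 0.0161, -0.04  , -0.0813, -0.0673,  0.0443, -0.0294]), 'tau': array([  0.0002, -42.4935, -36.6651,  -0.0001,   0.004 ,   0.    ]), 'tool_pos': array([0.1492, 0.6321, 0.2302]), 'orientation': array([-179.893 ,   -0.0088,  166.7194]), 'contact_force': array([ 0.2282, -0.5689,  0.4103]), 'ft_torque': array([ 0.0152, -0.0303, -0.0014]), 'gripper_force': 0.0, 'width': 1.0009862933916935}
```

View pics/side0.png

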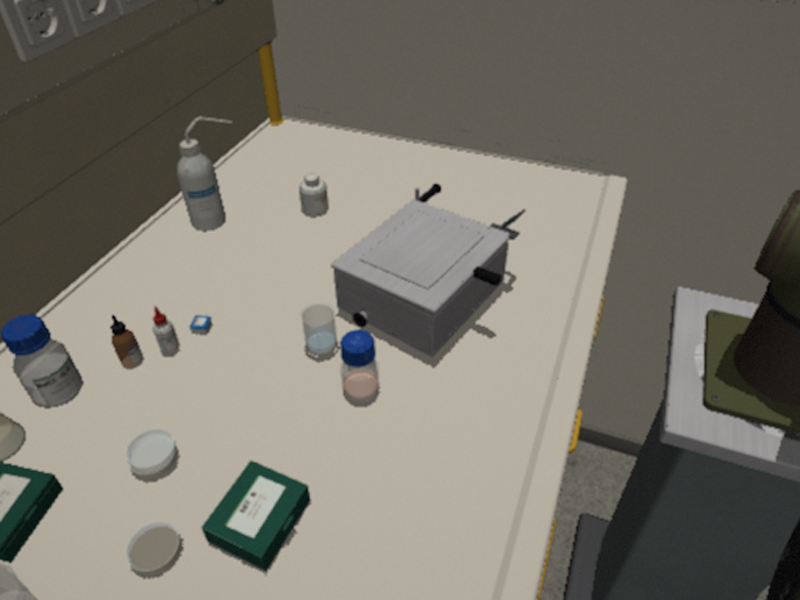

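View pics/top0.png

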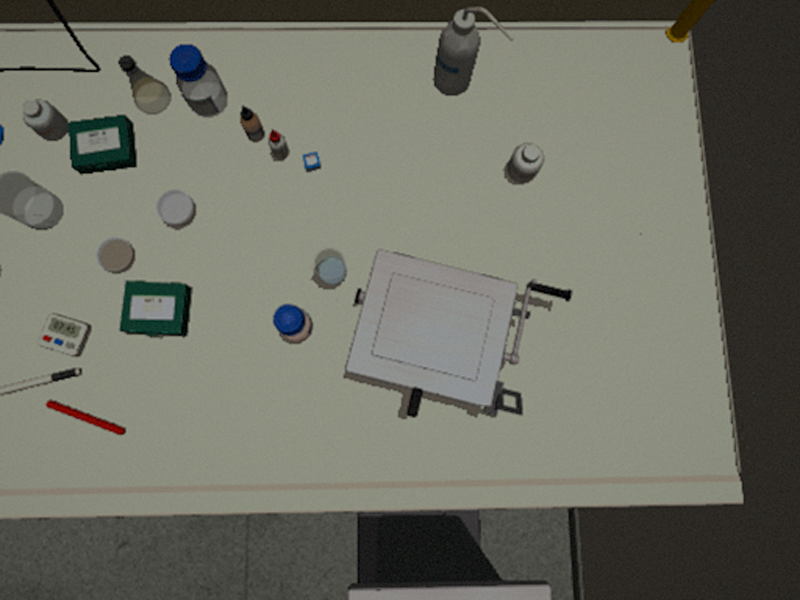

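Run:
```python
import cv2
from rig import read_camera
for n,(x,y) in dict(side=(200,105),top=(205,145)).items():
    im=read_camera(n)[y:y+125,x:x+166,::-1]
    cv2.imwrite(f"pics/{n}1.png",cv2.convertScaleAbs(cv2.resize(im,None,fx=4.8,fy=4.8,interpolation=cv2.INTER_CUBIC),alpha=1.4))
```

```text
(no output)
```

View pics/side1.png

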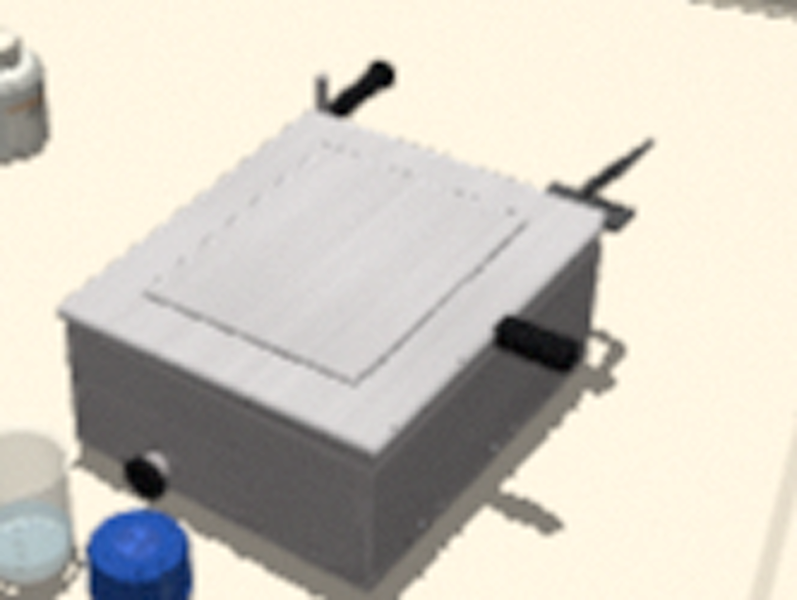

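View pics/top1.png

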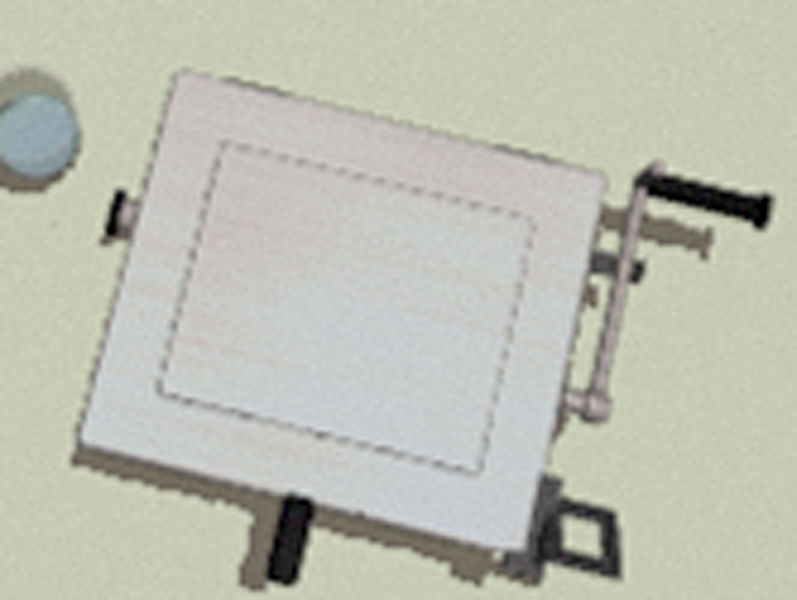

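```bash
cat > geo.py <<'E'
import numpy as np
from scipy.optimize import least_squares
from scipy.spatial.transform import Rotation as Ro
from rig import calibration
C={n:calibration(n) for n in("side","top")}
O=dict(side=(200,105),top=(205,145))
def proj(n,X):
    c=C[n];p=np.array(c["camera_matrix"])@(np.array(c["R"])@X+np.array(c["t"]));return p[:2]/p[2]
def lidpt(a,p): # p relative to hinge, shut frame
    # front edge (-x) rises: rotation about +y by +a
    return np.array([95,0,94])/1e3+Ro.from_rotvec([0,a,0]).apply(p)
def rodpt(q,d,y,h=0): # d along the rod, h square to it
    return np.array([-.014,y,.074])+Ro.from_rotvec([0,-q,0]).apply([d,0,h])
def world(P,X): return np.array([P[0],P[1],0])+Ro.from_euler('z',P[2]).apply(X)
E
python3 - <<'E'
from geo import *
np.set_printoptions(precision=4,suppress=True)
# params x,y,yaw,lid,halfwidth,htop
def pts(p):
    a,w,h=p[3:6]
    L=lambda x,y,z:lidpt(a,[x,y,z])
    fl,fr=L(-.198,w,h),L(-.198,-w,h)
    tip=L(-.240,0,p[6]); base=L(-.198,0,p[6]); he=rodpt(0,.119,-.192); hb=rodpt(0,.119,-.134)
    return [("side",fl,(372,449)),("side",fr,(603,215)),("top",fl,(82,443)),("top",fr,(522,550)),
     ("top",tip,(284,580)),("side",tip,(574,347)),("top",he,(765,211)),("side",he,(382,75)),("top",hb,(646,183)),
     ("side",np.array([-.095,.11,0]),(366,588)),("top",base,(298,500))]
def f(p):
    o=[]
    for n,X,uv in pts(p): o.append(proj(n,world(p,X))-(np.array(O[n])+np.array(uv)/4.8))
    return np.append(np.ravel(o),[(p[6])/.003, (p[5]-.002)/.003])
s=least_squares(f,[.45,0.,-.2,.05,.112,.004,0]);p=s.x
print(p, np.degrees(p[2])); print(s.fun[:-2].reshape(-1,2))
E
```

```text
[ 0.5536  0.0156 -0.282   0.0492  0.1092 -0.0001  0.0017] -16.156452168080914
[[ 0.7658 -0.9636]
 [ 2.0737  0.3716]
 [ 0.2893 -0.817 ]
 [-0.2144  1.8794]
 [-0.8956  0.9285]
 [ 0.595   0.6018]
 [-1.107  -1.0844]
 [-0.8857 -1.0781]
 [ 0.9346 -1.3505]
 [-2.1288  0.3974]
 [ 0.7887 -0.2939]]
```

Run:
```python
from geo import *
np.set_printoptions(precision=4,suppress=True)
def pts(p):
    a,w,h=p[3:6]
    L=lambda x,y,z:lidpt(a,[x,y,z])
    fl,fr=L(-.198,w,h),L(-.198,-w,h)
    rl,rr=L(p[8],w,h),L(p[8],-w,h)
    tip=L(-.240,0,p[6]); base=L(-.198,0,p[6]); he=rodpt(0,.119,-.134-p[7]); hb=rodpt(0,.119,-.137)
    return [("side",fl,(372,449)),("side",fr,(603,215)),("top",fl,(82,443)),("top",fr,(522,550)),
     ("top",tip,(284,580)),("side",tip,(574,347)),("top",he,(765,211)),("side",he,(382,75)),("top",hb,(646,183)),("top",base,(298,500)),
     ("side",rl,(62,312)),("side",rr,(312,108)),("top",rl,(180,72)),("top",rr,(604,178)),("side",np.array([-.095,.11,0]),(368,585))]
def f(p,skip=()):
    o=[]
    for i,(n,X,uv) in enumerate(pts(p)): o.append((proj(n,world(p,X))-(np.array(O[n])+np.array(uv)/4.8))*(i not in skip))
    return np.append(np.ravel(o),[(p[6])/.002, (p[5]-.002)/.003,(p[7]-.058)/.003])
for skip in ((),(14,),(6,7,8),(6,7,8,14)):
    s=least_squares(f,[.45,0.,-.2,.05,.112,.004,0,.058,0],kwargs=dict(skip=skip),loss='soft_l1');p=s.x
    print(skip,p, np.degrees(p[2]),s.cost); 
    print("tongue",world(p,lidpt(p[3],[-.223,0,0])),"grip",world(p,rodpt(0,.119,-.174)))
    if skip in((),(14,)):print(s.fun[:-3].reshape(-1,2))
```

```text
() [ 0.5539  0.0173 -0.2711  0.0548  0.1101 -0.0008  0.0006  0.0621 -0.004 ] -15.531026700562542 12.02775684716567
tongue [0.4309 0.0514 0.1062] grip [ 0.6085 -0.1785  0.074 ]
[[ 0.8678 -0.4956]
 [ 1.7899 -0.0026]
 [-0.5029 -0.4521]
 [ 0.0935  1.4597]
 [-0.9455  0.9644]
 [ 0.6237  0.5443]
 [-0.439  -1.7156]
 [-1.1956 -1.4831]
 [ 1.1178 -1.8492]
 [ 0.5412 -0.3088]
 [-0.1653 -1.0612]
 [ 0.311   0.8088]
 [ 0.3513 -0.2216]
 [-0.0612  0.2947]
 [-2.2465  1.4321]]
(14,) [ 0.5541  0.0176 -0.2731  0.0565  0.1101 -0.0007  0.0007  0.0623 -0.0042] -15.649301232203872 9.673470526590195
tongue [0.4312 0.052  0.1066] grip [ 0.6083 -0.1783  0.074 ]
[[ 0.5988 -0.5667]
 [ 1.7165 -0.0036]
 [-0.6944 -0.6746]
 [-0.1466  1.4289]
 [-1.2041  0.8324]
 [ 0.443   0.5316]
 [-0.463  -1.6054]
 [-1.1153 -1.4519]
 [ 1.0432 -1.8016]
 [ 0.3213 -0.4354]
 [-0.2507 -1.0872]
 [ 0.3524  0.852 ]
 [ 0.3128 -0.3031]
 [-0.1715  0.3824]
 [-0.      0.    ]]
(6, 7, 8) [ 0.5558  0.0169 -0.2597  0.0432  0.1103 -0.0002  0.0007  0.058  -0.0065] -14.879323753743526 5.162480152614787
tongue [0.4323 0.0497 0.1036] grip [ 0.6126 -0.1782  0.074 ]
(6, 7, 8, 14) [ 0.556   0.0172 -0.2618  0.045   0.1102 -0.0001  0.0007  0.058  -0.0066] -15.001609633670146 3.0767609662334836
tongue [0.4326 0.0503 0.104 ] grip [ 0.6124 -0.178   0.074 ]
```

>>> {"op": "drive_tool", "data": {"targets": [{"grip": 0.0854,"slide": [-0.0245,-0.03,0]},{"grip": 0.0854,"slide": [-0.049,-0.06,0]},{"grip": 0.0854,"slide": [-0.0735,-0.09,0]},{"grip": 0.0854,"slide": [-0.098,-0.12,0]},{"grip": 0.0854,"slide": [-0.1225,-0.15,0]},{"grip": 0.0854,"slide": [-0.147,-0.18,0]},{"grip": 0.0854,"slide": [-0.1715,-0.21,0]},{"grip": 0.0854,"slide": [-0.196,-0.24,0]},{"grip": 0.0854,"slide": [-0.2205,-0.27,0]},{"grip": 0.0854,"slide": [-0.245,-0.3,0]}], "grip_force": 40}}

```text
invalid input at $.targets[0]: expected keys grip, slide, delta_rot
```

```bash
cat > go.py <<'E'
# go.py kind args: prints tool-axes slide and turn from the measured pose to a target
from geo import *
from rig import monitor
import sys
np.set_printoptions(precision=4,suppress=True)
P=[.5550,.0172,-.262]; B=Ro.from_euler('z',P[2])
def down(tilt): # tool y = bath y, tool x = bath -x, then turned by tilt about bath +y
    return B*Ro.from_rotvec([0,tilt,0])*Ro.from_matrix([[-1,0,0],[0,1,0],[0,0,-1]])
def rodR(tilt): # tool y = bath x or -x (closing across the handle)
    return B*Ro.from_rotvec([0,tilt,0])*Ro.from_matrix([[0,SG,0],[SG,0,0],[0,0,-1]])
SG=1
def delta(pos,R):
    s=monitor.state(); R0=Ro.from_euler('xyz',s["orientation"],degrees=True)
    return R0.inv().apply(pos-s["tool_pos"]), (R0.inv()*R).as_rotvec(degrees=True)
def tcp(grasp,R): return grasp+R.apply([0,0,.019])
E
cat >> go.py <<'E'
def lid(a,up=0):
    R=down(a); return tcp(world(P,lidpt(a,[-.223,0,0])),R)-R.apply([0,0,up]),R
def rod(q,tilt,up=0,y=-.176):
    R=rodR(tilt); return tcp(world(P,rodpt(q,.119,y)),R)-R.apply([0,0,up]),R
E
python3 -c "
from go import *
print(monitor.state()['tool_pos'],monitor.state()['joint_pos'],lid(.05)[0]); print(delta(*lid(.05,.06)))"
```

```text
[0.1492 0.6322 0.2305] [71.9869  7.1202 94.605   0.0003 78.3524 -4.7305] [0.4307 0.0505 0.0862]
(array([-0.4106, -0.5014,  0.085 ]), array([-0.1207,  2.859 ,  1.7264]))
```

>>> {"op": "drive_tool", "data": {"targets": [{"grip": 0.0854,"slide": [-0.02,-0.024,0],"delta_rot": [0,0,0]},{"grip": 0.0854,"slide": [-0.045,-0.055,0],"delta_rot": [0,0,0]},{"grip": 0.0854,"slide": [-0.07,-0.085,0],"delta_rot": [0,0,0]},{"grip": 0.0854,"slide": [-0.095,-0.116,0],"delta_rot": [0,0,0]},{"grip": 0.0854,"slide": [-0.12,-0.146,0],"delta_rot": [0,0,0]},{"grip": 0.0854,"slide": [-0.145,-0.177,0],"delta_rot": [0,0,1]},{"grip": 0.0854,"slide": [-0.17,-0.208,0],"delta_rot": [0,1,1]},{"grip": 0.0854,"slide": [-0.195,-0.238,0],"delta_rot": [0,1,1]},{"grip": 0.0854,"slide": [-0.22,-0.268,0],"delta_rot": [0,2,1.5]},{"grip": 0.0854,"slide": [-0.245,-0.3,0],"delta_rot": [0,2.9,1.7]}], "grip_force": 40}}

```text
t: 1.03
tool_pos: [0.319, 0.2828, 0.2314]
orientation: [180.0, -2.9, 165.1]
contact_force: [1.2, -0.6, 0.6]
width: 1.003
gripper_force: 0.0
```

```bash
python3 -c "
from go import *
print(monitor.state()['tool_pos'],monitor.state()['joint_pos']); print(delta(*lid(.05,.06)))"
```

```text
[0.319  0.2828 0.2314] [ 32.9228 -21.8477 120.7309   2.1739  83.0716 -42.4368]
(array([-0.1749, -0.1956,  0.0765]), array([-0.0007, -0.0434,  0.072 ]))
```

>>> {"op": "drive_tool", "data": {"targets": [{"grip": 0.0854,"slide": [-0.02,-0.023,0],"delta_rot": [0,0,0]},{"grip": 0.0854,"slide": [-0.045,-0.05,0.01],"delta_rot": [0,0,0]},{"grip": 0.0854,"slide": [-0.07,-0.079,0.015],"delta_rot": [0,0,0]},{"grip": 0.0854,"slide": [-0.095,-0.106,0.02],"delta_rot": [0,0,0]},{"grip": 0.0854,"slide": [-0.12,-0.134,0.03],"delta_rot": [0,0,0]},{"grip": 0.0854,"slide": [-0.145,-0.162,0.04],"delta_rot": [0,0,0]},{"grip": 0.0854,"slide": [-0.165,-0.185,0.06],"delta_rot": [0,0,0]},{"grip": 0.0854,"slide": [-0.175,-0.196,0.077],"delta_rot": [0,0,0]},{"grip": 0.0854,"slide": [-0.175,-0.196,0.095],"delta_rot": [0,0,0]},{"grip": 0.0854,"slide": [-0.175,-0.196,0.1],"delta_rot": [0,0,0]}]}}

```text
t: 1.87
tool_pos: [0.4302, 0.0501, 0.1196]
orientation: [-179.9, -3.2, 164.9]
contact_force: [-0.6, 0.1, -0.6]
width: 0.996
gripper_force: 0.0
```

Run:
```python
from go import *
from rig import read_camera
import cv2
a=read_camera("side")[60:260,190:340,::-1]; b=read_camera("top")[120:320,170:320,::-1]
cv2.imwrite("pics/c2.png",cv2.convertScaleAbs(cv2.resize(np.hstack([a,b]),None,fx=2.66,fy=2.66,interpolation=cv2.INTER_CUBIC),alpha=1.4))
s=monitor.state();print(s['tool_pos'],s['joint_pos'],s['contact_force']); print(delta(*lid(.05,0)))
```

```text
[0.4309 0.0511 0.1214] [ -0.7696 -14.0054 125.6621   0.7124  71.3596 -76.02  ] [ 0.7335  0.6966 -0.1757]
(array([-0.0018, -0.0005,  0.0352]), array([-0.087 , -0.2236,  0.0142]))
```

View pics/c2.png

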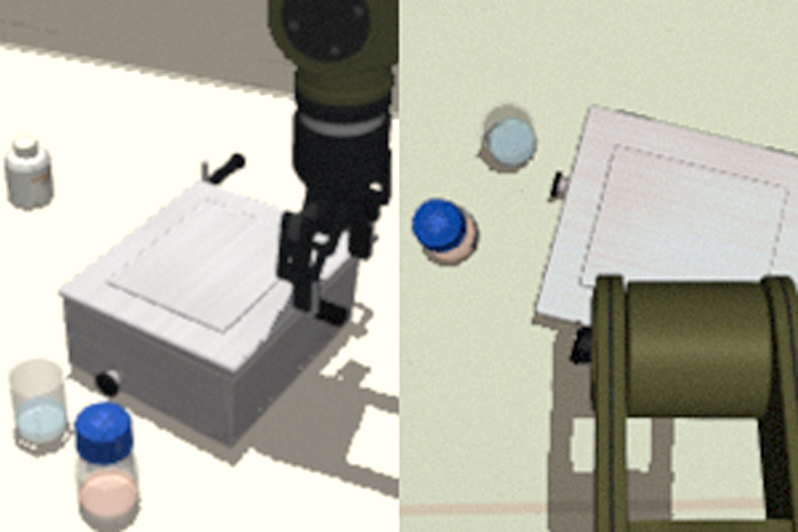

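>>> {"op": "drive_tool", "data": {"targets": [{"grip": 0.0854,"slide": [-0.001,0,0.012],"delta_rot": [0,0,0]},{"grip": 0.0854,"slide": [-0.001,0,0.024],"delta_rot": [0,0,0]},{"grip": 0.0854,"slide": [-0.001,0,0.035],"delta_rot": [0,0,0]},{"grip": 0.0,"slide": [-0.001,0,0.035],"delta_rot": [0,0,0]},{"grip": 0.0,"slide": [-0.001,0,0.035],"delta_rot": [0,0,0]},{"grip": 0.0,"slide": [-0.001,0,0.035],"delta_rot": [0,0,0]},{"grip": 0.0,"slide": [-0.001,0,0.035],"delta_rot": [0,0,0]},{"grip": 0.0,"slide": [-0.001,0,0.035],"delta_rot": [0,0,0]},{"grip": 0.0,"slide": [-0.001,0,0.035],"delta_rot": [0,0,0]},{"grip": 0.0,"slide": [-0.001,0,0.035],"delta_rot": [0,0,0]}], "grip_force": 60}}

```text
t: 2.8
tool_pos: [0.4329, 0.0548, 0.0887]
orientation: [179.5, -2.8, 164.9]
contact_force: [3.9, 16.9, -2.2]
width: 0.172
gripper_force: 62.2
```

Run:
```python
from go import *
s=monitor.state();print(s['tool_pos'],s['joint_pos'],s['contact_force'],s['width'],s['gripper_force'])
for a in (.05,.1,.15,.2,.25,.3,.35,.4,.45,.5,.52): print(a,*delta(*lid(a,0)))
```

```text
[0.4329 0.0548 0.0887] [ -0.6152 -11.5078 127.0541   1.3276  67.0304 -76.0635] [ 3.8546 16.8999 -2.1672] 0.17229349515802425 62.17788577079773
0.05 [ 0.0008 -0.0047  0.0025] [ 0.545   0.0703 -0.0722]
0.1 [ 0.0015 -0.0046 -0.0086] [ 0.5467  2.9351 -0.0585]
0.15 [ 0.0016 -0.0045 -0.0198] [ 0.5482  5.7999 -0.0449]
0.2 [ 0.0011 -0.0044 -0.031 ] [ 0.5494  8.6646 -0.0312]
0.25 [ 0.0001 -0.0043 -0.0422] [ 0.5504 11.5294 -0.0174]
0.3 [-0.0015 -0.0042 -0.0532] [ 0.5512 14.3942 -0.0037]
0.35 [-0.0036 -0.0041 -0.0642] [ 0.5518 17.2589  0.0101]
0.4 [-0.0063 -0.004  -0.0751] [ 0.5521 20.1237  0.024 ]
0.45 [-0.0095 -0.0039 -0.0858] [ 0.5522 22.9885  0.0378]
0.5 [-0.0132 -0.0038 -0.0963] [ 0.5521 25.8532  0.0517]
0.52 [-0.0149 -0.0037 -0.1005] [ 0.552  26.9991  0.0572]
```

>>> {"op": "drive_tool", "data": {"targets": [{"grip": 0.0,"slide": [0,0.004,0],"delta_rot": [0,0,0]},{"grip": 0.0,"slide": [0.0005,0.0045,-0.005],"delta_rot": [0,1.4,0]},{"grip": 0.0,"slide": [0.001,0.0045,-0.011],"delta_rot": [0,2.9,0]},{"grip": 0.0,"slide": [0.001,0.0045,-0.0225],"delta_rot": [0,5.7,0]},{"grip": 0.0,"slide": [0.0005,0.0045,-0.0335],"delta_rot": [0,8.6,0]},{"grip": 0.0,"slide": [-0.0005,0.0045,-0.0445],"delta_rot": [0,11.5,0]},{"grip": 0.0,"slide": [-0.0025,0.0045,-0.0555],"delta_rot": [0,14.3,0]},{"grip": 0.0,"slide": [-0.0045,0.0045,-0.0665],"delta_rot": [0,17.2,0]},{"grip": 0.0,"slide": [-0.007,0.0045,-0.0775],"delta_rot": [0,20,0]},{"grip": 0.0,"slide": [-0.0105,0.0045,-0.0885],"delta_rot": [0,22.9,0]}]}}

```text
t: 3.63
tool_pos: [0.4482, 0.0509, 0.1749]
orientation: [-179.9, -25.7, 164.9]
contact_force: [6.5, -2.1, -9.0]
width: 0.172
gripper_force: 61.9
```

Run:
```python
from go import *
s=monitor.state();print(s['tool_pos'],s['joint_pos'],s['contact_force'],s['width'],s['gripper_force'])
for a in (.4,.45,.5,.52,.54): print(a,*delta(*lid(a,0)))
```

```text
[0.4482 0.0509 0.1749] [ -3.3807   0.1518 110.1444   4.9483  94.9301 -79.0173] [ 6.462  -2.124  -9.0042] 0.17204377834413412 61.85182571411133
0.4 [ 0.0003 -0.0049  0.013 ] [-0.0865 -2.7721 -0.0477]
0.45 [ 0.0016 -0.0049  0.0019] [-0.0853  0.0927 -0.0498]
0.5 [ 0.0022 -0.0049 -0.0093] [-0.084   2.9575 -0.052 ]
0.52 [ 0.0023 -0.005  -0.0138] [-0.0835  4.1034 -0.0528]
0.54 [ 0.0023 -0.005  -0.0182] [-0.083   5.2494 -0.0536]
```

>>> {"op": "drive_tool", "data": {"targets": [{"grip": 0.0,"slide": [0.0005,0,-0.004],"delta_rot": [0,1,0]},{"grip": 0.0,"slide": [0.0005,0,-0.008],"delta_rot": [0,2,0]},{"grip": 0.0,"slide": [0.001,0,-0.011],"delta_rot": [0,2.9,0]},{"grip": 0.0,"slide": [0.001,0,-0.014],"delta_rot": [0,3.4,0]},{"grip": 0.0,"slide": [0.001,0,-0.014],"delta_rot": [0,3.4,0]},{"grip": 0.0,"slide": [0.001,0,-0.014],"delta_rot": [0,3.4,0]}]}}

```text
t: 4.13
tool_pos: [0.4519, 0.0499, 0.1843]
orientation: [-179.9, -29.1, 164.9]
contact_force: [6.2, -2.0, -21.9]
width: 0.169
gripper_force: 60.6
```

Run:
```python
from go import *
s=monitor.state();print(s['tool_pos'],s['joint_pos'],s['contact_force'],s['width'],s['gripper_force'])
for a in (.45,.5,.52,.54): print(a,*delta(*lid(a,0)))
```

```text
[0.4519 0.0499 0.1843] [ -3.7389   2.2663 107.8043   5.4099  98.5364 -79.246 ] [  6.2335  -2.0066 -21.8796] 0.16933236573152263 60.55304288864136
0.45 [ 0.0002 -0.0049  0.012 ] [-0.1086 -3.3149 -0.0673]
0.5 [ 0.0015 -0.0049  0.0009] [-0.1069 -0.4502 -0.07  ]
0.52 [ 0.0019 -0.0049 -0.0035] [-0.1062  0.6958 -0.0711]
0.54 [ 0.0022 -0.0049 -0.008 ] [-0.1055  1.8417 -0.0722]
```

>>> {"op": "drive_tool", "data": {"targets": [{"grip": 0.0854,"slide": [0,0,0.003],"delta_rot": [0,0,0]},{"grip": 0.0854,"slide": [0,0,0.003],"delta_rot": [0,0,0]},{"grip": 0.0854,"slide": [0,0,0.003],"delta_rot": [0,0,0]},{"grip": 0.0854,"slide": [0,0,0.003],"delta_rot": [0,0,0]},{"grip": 0.0854,"slide": [0,0,-0.01],"delta_rot": [0,0,0]},{"grip": 0.0854,"slide": [0,0,-0.03],"delta_rot": [0,0,0]},{"grip": 0.0854,"slide": [0,0,-0.06],"delta_rot": [0,0,0]},{"grip": 0.0854,"slide": [0,0,-0.09],"delta_rot": [0,0,0]},{"grip": 0.0854,"slide": [0,0,-0.1],"delta_rot": [0,0,0]}]}}

```text
t: 4.88
tool_pos: [0.5023, 0.0374, 0.2816]
orientation: [179.9, -28.7, 165.0]
contact_force: [0.9, -0.5, 1.1]
width: 0.998
gripper_force: 0.0
```

Run:
```python
from go import *
s=monitor.state();print(s['tool_pos'],s['joint_pos'],s['contact_force'],s['width'])
for a in ((0,.35,.15),(0,.35,0.0)):
  d,v=delta(*rod(*a)); print(a,rod(*a)[0],d,v)
```

```text
[0.5023 0.0374 0.2816] [ -4.6159   4.0845  96.208    5.2691 107.9647 -79.2686] [ 0.9058 -0.5377  1.0915] 0.998342049162505
(0, 0.35, 0.15) [ 0.6542 -0.1916  0.1971] [-0.2212 -0.182  -0.025 ] [-6.7854 -6.8459 89.8467]
(0, 0.35, 0.0) [ 0.6045 -0.1783  0.0562] [-0.2438 -0.1821  0.1233] [-6.7854 -6.8459 89.8467]
```

>>> {"op": "drive_tool", "data": {"targets": [{"grip": 0.0854,"slide": [-0.022,-0.018,-0.01],"delta_rot": [-0.5,-0.5,6.9]},{"grip": 0.0854,"slide": [-0.05,-0.04,-0.02],"delta_rot": [-1,-1,13.8]},{"grip": 0.0854,"slide": [-0.077,-0.062,-0.025],"delta_rot": [-1.5,-1.5,20.7]},{"grip": 0.0854,"slide": [-0.103,-0.085,-0.03],"delta_rot": [-2,-2,27.6]},{"grip": 0.0854,"slide": [-0.13,-0.106,-0.035],"delta_rot": [-2.5,-2.5,34.5]},{"grip": 0.0854,"slide": [-0.155,-0.128,-0.035],"delta_rot": [-3.1,-3.1,41.4]},{"grip": 0.0854,"slide": [-0.18,-0.148,-0.035],"delta_rot": [-3.6,-3.6,48.3]},{"grip": 0.0854,"slide": [-0.2,-0.165,-0.03],"delta_rot": [-4.2,-4.2,55.2]},{"grip": 0.0854,"slide": [-0.212,-0.175,-0.03],"delta_rot": [-4.7,-4.7,62]},{"grip": 0.0854,"slide": [-0.221,-0.182,-0.025],"delta_rot": [-5.2,-5.2,69]}]}}

```text
t: 5.72
tool_pos: [0.6508, -0.1929, 0.1893]
orientation: [-159.3, -8.7, 93.6]
contact_force: [0.5, -0.0, 0.3]
width: 0.998
gripper_force: 0.0
```

Run:
```python
from go import *
from rig import read_camera
import cv2
a=read_camera("side"); b=read_camera("top")
cv2.imwrite("pics/a3.png",a[:,:,::-1]);cv2.imwrite("pics/b3.png",b[:,:,::-1])
a=a[80:240,205:365,::-1];b=b[140:300,205:365,::-1]
cv2.imwrite("pics/c3.png",cv2.convertScaleAbs(cv2.resize(np.hstack([a,b]),None,fx=2.5,fy=2.5,interpolation=cv2.INTER_CUBIC),alpha=1.4))
s=monitor.state();print(s['tool_pos'],s['joint_pos'],s['contact_force'],s['width'])
print(*delta(*rod(0,.35,.1)))
```

```text
[ 0.6496 -0.1919  0.1882] [-20.6254  25.7204  78.1554  -0.9235  98.7112 -26.1098] [ 0.082   0.2391 -0.1243] 1.0006310729017172
[-0.0005  0.0029  0.0402] [-2.2662 -1.6874 20.755 ]
```

View pics/c3.png

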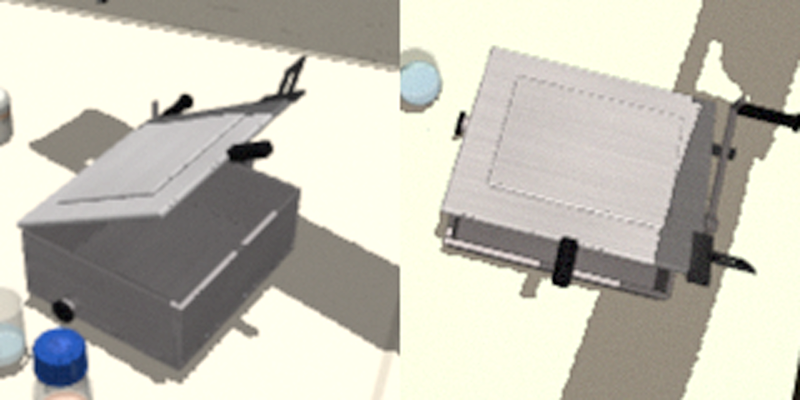

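>>> {"op": "drive_tool", "data": {"targets": [{"grip": 0.05,"slide": [0,0.001,0.01],"delta_rot": [-0.7,-0.5,6.6]},{"grip": 0.05,"slide": [0,0.002,0.02],"delta_rot": [-1.5,-1.1,13]},{"grip": 0.05,"slide": [0,0.003,0.03],"delta_rot": [-2,-1.5,18]},{"grip": 0.05,"slide": [0,0.003,0.04],"delta_rot": [-2.3,-1.7,20.8]},{"grip": 0.05,"slide": [0,0.003,0.04],"delta_rot": [-2.3,-1.7,20.8]}]}}

```text
t: 6.23
tool_pos: [0.637, -0.1843, 0.1508]
orientation: [-159.9, -0.0, 75.2]
contact_force: [-0.4, -0.6, -1.1]
width: 0.582
gripper_force: 0.0
```

Run:
```python
from go import *
from rig import read_camera
import cv2
b=read_camera("top")
b=b[120:280,290:500,::-1]
cv2.imwrite("pics/c4.png",cv2.convertScaleAbs(cv2.resize(b,None,fx=3.7,fy=3.7,interpolation=cv2.INTER_CUBIC),alpha=1.4))
s=monitor.state();print(s['tool_pos'],s['joint_pos'],s['contact_force'],s['width'])
print(world(P,rodpt(0,.119,-.172)),*delta(*rod(0,.35,0,-.172)))
```

```text
[ 0.6377 -0.1848  0.1518] [-20.059   24.0595  83.5199  -1.7573  92.3162  -5.0863] [-0.3534  0.4601 -0.7082] 0.5908306852758843
[ 0.6119 -0.1761  0.074 ] [0.0017 0.001  0.1014] [0.0826 0.0342 0.2697]
```

View pics/c4.png

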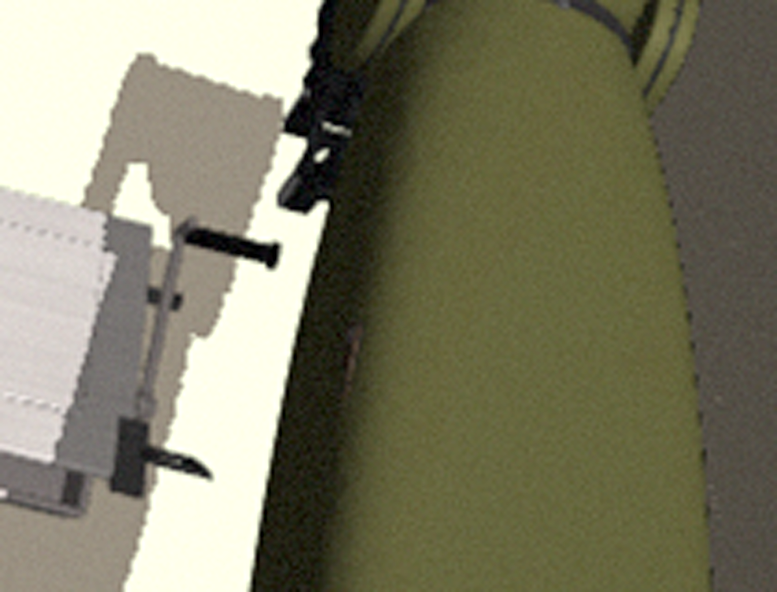

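Run:
```python
from go import *
for dx in (0,-.004,-.008): print(dx,[proj("top",world(P,rodpt(0,.119+dx,y))) for y in(-.137,-.172,-.192)])
# intersect handle image points with z=.074
c=C["top"];K=np.array(c["camera_matrix"]);R=np.array(c["R"]);t=np.array(c["t"])
for uv in((340.8,184.1),(363.8,188.9)):
    d=R.T@np.linalg.solve(K,[*uv,1]);o=-R.T@t;X=o+d*(.074-o[2])/d[2]
    print(X,Ro.from_euler('z',-P[2]).apply(X-[P[0],P[1],0]))
```

```text
0 [array([340.4256, 180.2705]), array([354.1935, 183.6774]), array([362.071 , 185.6266])]
-0.004 [array([340.1011, 181.8017]), array([353.879 , 185.2123]), array([361.7621, 187.1637])]
-0.008 [array([339.7762, 183.3351]), array([353.564 , 186.7495]), array([361.4528, 188.7031])]
[ 0.6112 -0.1427  0.074 ] [ 0.0957 -0.1399  0.074 ]
[ 0.5984 -0.1992  0.074 ] [ 0.098  -0.1978  0.074 ]
```

Run:
```python
from go import *
import cv2
M={n:np.array(C[n]["camera_matrix"])@np.c_[np.array(C[n]["R"]),np.array(C[n]["t"])] for n in C}
for name,s,t in (("he",(382,75),(765,211)),("fr",(603,215),(522,550)),("fl",(372,449),(82,443)),("rl",(62,312),(180,72)),("rr",(312,108),(604,178)),("tip",(574,347),(284,580))):
    s=np.array(s)/4.8+O["side"];t=np.array(t)/4.8+O["top"]
    X=cv2.triangulatePoints(M["side"],M["top"],s.reshape(2,1),t.reshape(2,1)).ravel();X=X[:3]/X[3]
    print(name,X,Ro.from_euler('z',-P[2]).apply(X-[P[0],P[1],0]),proj("side",X)-s,proj("top",X)-t)
```

```text
he [ 0.5995 -0.2027  0.0678] [ 0.0999 -0.2008  0.0678] [0.0382 0.0057] [-0.0136 -0.0513]
fr [ 0.4293 -0.0614  0.1029] [-0.101  -0.1084  0.1029] [0.2216 0.0173] [-0.0604 -0.2745]
fl [0.4851 0.1503 0.1015] [-0.102   0.1104  0.1015] [0.6371 0.0838] [-0.1787 -0.6837]
rl [0.6708 0.0998 0.0908] [0.0904 0.1097 0.0908] [-0.132  -0.0301] [0.0478 0.1498]
rr [ 0.6125 -0.1126  0.0963] [ 0.0891 -0.1105  0.0963] [0.0945 0.0157] [-0.0342 -0.1225]
tip [0.4166 0.0537 0.107 ] [-0.1431 -0.0006  0.107 ] [-0.0252 -0.0022] [0.0064 0.0288]
```

>>> {"op": "drive_tool", "data": {"targets": [{"grip": 0.05,"slide": [0.001,-0.002,0.02],"delta_rot": [0,0,0]},{"grip": 0.05,"slide": [0.002,-0.004,0.05],"delta_rot": [0,0,0]},{"grip": 0.05,"slide": [0.002,-0.004,0.08],"delta_rot": [0,0,0]},{"grip": 0.05,"slide": [0.002,-0.004,0.097],"delta_rot": [0,0,0]},{"grip": 0.05,"slide": [0.002,-0.004,0.105],"delta_rot": [0,0,0]},{"grip": 0.05,"slide": [0.002,-0.004,0.105],"delta_rot": [0,0,0]}]}}

```text
t: 6.78
tool_pos: [0.5998, -0.1732, 0.0534]
orientation: [-160.0, -0.0, 75.1]
contact_force: [-0.1, 1.4, 1.2]
width: 0.584
gripper_force: 0.0
```

>>> {"op": "drive_tool", "data": {"targets": [{"grip": 0.0,"slide": [0,0,0],"delta_rot": [0,0,0]},{"grip": 0.0,"slide": [0,0,0],"delta_rot": [0,0,0]},{"grip": 0.0,"slide": [0,0,0],"delta_rot": [0,0,0]},{"grip": 0.0,"slide": [0,0,0],"delta_rot": [0,0,0]},{"grip": 0.0,"slide": [0,0,0],"delta_rot": [0,0,0]},{"grip": 0.0,"slide": [0,0,0],"delta_rot": [0,0,0]}], "grip_force": 30}}

```text
t: 7.28
tool_pos: [0.5988, -0.1733, 0.0585]
orientation: [-159.7, 0.0, 75.0]
contact_force: [-13.6, 3.1, 12.9]
width: 0.15
gripper_force: 30.1
```

Run:
```python
from go import *
s=monitor.state();print(s['tool_pos'],s['orientation'],s['contact_force'],s['ft_torque'],s['width'],s['gripper_force'])
R0=Ro.from_euler('xyz',s["orientation"],degrees=True);g=s['tool_pos']-R0.apply([0,0,.019]);print("grasp",g,Ro.from_euler('z',-P[2]).apply(g-[P[0],P[1],0]))
```

```text
[ 0.5988 -0.1733  0.0585] [-159.6756    0.0348   75.0483] [-13.618    3.1417  12.8591] [ 0.7252  2.5655 -0.0165] 0.14997971796838253 30.068152248859406
grasp [ 0.6052 -0.175   0.0763] [ 0.0983 -0.1726  0.0763]
```

```bash
cat >> go.py <<'E'
C0=(np.array([.5998,-.1732,.0534]),rodR(np.radians(20)))
def rodcmd(q):
    R=rodR(np.radians(20-50*q/1.8))
    return tcp(world(P,rodpt(q,.119,-.1726)+[-.0067,0,.0015]),R),R
def rel(a,b): return a[1].inv().apply(b[0]-a[0]),(a[1].inv()*b[1]).as_rotvec(degrees=True)
def rows(start,qs):
    for q in qs:
        d,v=rel(start,rodcmd(q)); print("%.2f [%.4f, %.4f, %.4f] [%.1f, %.1f, %.1f]"%(q,*d,*v))
E
python3 - <<'E'
from go import *
rows(C0,[0,.03,.08,.14,.2,.26,.32,.38,.44,.5])
print(); rows(rodcmd(.5),np.arange(1,11)*.06+.5)
E
```

```text
0.00 [-0.0003, -0.0022, -0.0037] [0.0, 0.0, 0.0]
0.03 [-0.0003, -0.0032, -0.0071] [-0.8, 0.0, 0.0]
0.08 [-0.0003, -0.0051, -0.0125] [-2.2, -0.0, 0.0]
0.14 [-0.0003, -0.0077, -0.0190] [-3.9, -0.0, -0.0]
0.20 [-0.0003, -0.0107, -0.0252] [-5.6, -0.0, 0.0]
0.26 [-0.0003, -0.0140, -0.0313] [-7.2, 0.0, 0.0]
0.32 [-0.0003, -0.0177, -0.0371] [-8.9, 0.0, 0.0]
0.38 [-0.0003, -0.0218, -0.0426] [-10.6, -0.0, -0.0]
0.44 [-0.0003, -0.0262, -0.0479] [-12.2, -0.0, 0.0]
0.50 [-0.0003, -0.0308, -0.0529] [-13.9, -0.0, 0.0]

0.56 [-0.0000, -0.0037, -0.0057] [-1.7, 0.0, 0.0]
0.62 [-0.0000, -0.0077, -0.0112] [-3.3, -0.0, 0.0]
0.68 [0.0000, -0.0121, -0.0165] [-5.0, -0.0, -0.0]
0.74 [-0.0000, -0.0167, -0.0214] [-6.7, 0.0, 0.0]
0.80 [0.0000, -0.0217, -0.0261] [-8.3, -0.0, -0.0]
0.86 [-0.0000, -0.0269, -0.0304] [-10.0, -0.0, -0.0]
0.92 [0.0000, -0.0323, -0.0344] [-11.7, -0.0, 0.0]
0.98 [-0.0000, -0.0380, -0.0380] [-13.3, -0.0, -0.0]
1.04 [-0.0000, -0.0439, -0.0413] [-15.0, 0.0, 0.0]
1.10 [-0.0000, -0.0499, -0.0442] [-16.7, -0.0, 0.0]
```

>>> {"op": "drive_tool", "data": {"targets": [{"grip": 0.0,"slide": [0,-0.0022,-0.0037],"delta_rot": [0,0,0]},{"grip": 0.0,"slide": [0,-0.0032,-0.0071],"delta_rot": [-0.8,0,0]},{"grip": 0.0,"slide": [0,-0.0051,-0.0125],"delta_rot": [-2.2,0,0]},{"grip": 0.0,"slide": [0,-0.0077,-0.019],"delta_rot": [-3.9,0,0]},{"grip": 0.0,"slide": [0,-0.0107,-0.0252],"delta_rot": [-5.6,0,0]},{"grip": 0.0,"slide": [0,-0.014,-0.0313],"delta_rot": [-7.2,0,0]},{"grip": 0.0,"slide": [0,-0.0177,-0.0371],"delta_rot": [-8.9,0,0]},{"grip": 0.0,"slide": [0,-0.0218,-0.0426],"delta_rot": [-10.6,0,0]},{"grip": 0.0,"slide": [0,-0.0262,-0.0479],"delta_rot": [-12.2,0,0]},{"grip": 0.0,"slide": [0,-0.0308,-0.0529],"delta_rot": [-13.9,0,0]}], "grip_force": 35}}

```text
t: 8.12
tool_pos: [0.5894, -0.1708, 0.1149]
orientation: [-174.0, 0.0, 75.0]
contact_force: [-2.8, 0.2, -5.8]
width: 0.15
gripper_force: 34.0
```

```bash
cat > chk.py <<'E'
from go import *
s=monitor.state();q=float(sys.argv[1]);c=rodcmd(q)
R0=Ro.from_euler('xyz',s["orientation"],degrees=True);g=s['tool_pos']-R0.apply([0,0,.019])
print("meas-cmd",s['tool_pos']-c[0],s['orientation'],s['contact_force'],s['width'],s['gripper_force'],s['joint_pos'])
b=Ro.from_euler('z',-P[2]).apply(g-[P[0],P[1],0])-[-.0207,0,.0755];print("rod",b,np.hypot(b[0],b[2]),np.arctan2(b[2],b[0]))
E
python3 chk.py .5
```

```text
meas-cmd [ 0.0002 -0.0001  0.0013] [-174.0001    0.0427   75.0495] [-2.7993  0.2181 -5.7878] 0.15012454730901023 34.006104469299316 [-20.8713  11.6981 101.1659  -0.6899  73.1009  -5.6837]
rod [ 0.1046 -0.1726  0.0583] 0.11975397077040688 0.5086741767490908
```

Good tracking. Continuing.

>>> {"op": "drive_tool", "data": {"targets": [{"grip": 0.0,"slide": [0,-0.0037,-0.0057],"delta_rot": [-1.7,0,0]},{"grip": 0.0,"slide": [0,-0.0077,-0.0112],"delta_rot": [-3.3,0,0]},{"grip": 0.0,"slide": [0,-0.0121,-0.0165],"delta_rot": [-5,0,0]},{"grip": 0.0,"slide": [0,-0.0167,-0.0214],"delta_rot": [-6.7,0,0]},{"grip": 0.0,"slide": [0,-0.0217,-0.0261],"delta_rot": [-8.3,0,0]},{"grip": 0.0,"slide": [0,-0.0269,-0.0304],"delta_rot": [-10,0,0]},{"grip": 0.0,"slide": [0,-0.0323,-0.0344],"delta_rot": [-11.7,0,0]},{"grip": 0.0,"slide": [0,-0.038,-0.038],"delta_rot": [-13.3,0,0]},{"grip": 0.0,"slide": [0,-0.0439,-0.0413],"delta_rot": [-15,0,0]},{"grip": 0.0,"slide": [0,-0.0499,-0.0442],"delta_rot": [-16.7,0,0]}]}}

```text
t: 8.95
tool_pos: [0.5475, -0.1595, 0.1656]
orientation: [169.0, 0.1, 75.0]
contact_force: [1.4, 0.7, -3.6]
width: 0.149
gripper_force: 34.0
```

```bash
python3 chk.py 1.1; python3 -c "
from go import *
rows(rodcmd(1.1),[1.16,1.22,1.28,1.34,1.4,1.45,1.5]);print();rows(rodcmd(1.5),[1.55,1.6,1.65,1.7,1.74,1.78,1.8,1.82])"
```

```text
meas-cmd [ 0.0017 -0.0004  0.0027] [168.9992   0.0541  75.0462] [ 1.3916  0.7039 -3.5803] 0.14894016193535106 34.01812434196472 [-22.2868  -6.647  115.3246   1.5444  60.4117  -7.9724]
rod [ 0.0556 -0.1726  0.1088] 0.12212981178236278 1.0985884370132923
1.16 [0.0000, -0.0052, -0.0042] [-1.7, 0.0, 0.0]
1.22 [0.0000, -0.0107, -0.0080] [-3.3, 0.0, 0.0]
1.28 [0.0000, -0.0164, -0.0115] [-5.0, 0.0, 0.0]
1.34 [0.0000, -0.0223, -0.0147] [-6.7, 0.0, 0.0]
1.40 [-0.0000, -0.0284, -0.0174] [-8.3, -0.0, 0.0]
1.45 [-0.0000, -0.0335, -0.0194] [-9.7, 0.0, 0.0]
1.50 [0.0000, -0.0388, -0.0211] [-11.1, 0.0, 0.0]

1.55 [-0.0000, -0.0050, -0.0025] [-1.4, 0.0, -0.0]
1.60 [-0.0000, -0.0100, -0.0046] [-2.8, 0.0, -0.0]
1.65 [-0.0000, -0.0152, -0.0066] [-4.2, 0.0, -0.0]
1.70 [-0.0000, -0.0205, -0.0082] [-5.6, 0.0, -0.0]
1.74 [-0.0000, -0.0248, -0.0093] [-6.7, 0.0, -0.0]
1.78 [-0.0000, -0.0291, -0.0103] [-7.8, 0.0, 0.0]
1.80 [-0.0000, -0.0312, -0.0107] [-8.3, 0.0, -0.0]
1.82 [-0.0000, -0.0334, -0.0110] [-8.9, 0.0, 0.0]
```

>>> {"op": "drive_tool", "data": {"targets": [{"grip": 0.0,"slide": [0,-0.0052,-0.0042],"delta_rot": [-1.7,0,0]},{"grip": 0.0,"slide": [0,-0.0107,-0.008],"delta_rot": [-3.3,0,0]},{"grip": 0.0,"slide": [0,-0.0164,-0.0115],"delta_rot": [-5,0,0]},{"grip": 0.0,"slide": [0,-0.0223,-0.0147],"delta_rot": [-6.7,0,0]},{"grip": 0.0,"slide": [0,-0.0284,-0.0174],"delta_rot": [-8.3,0,0]},{"grip": 0.0,"slide": [0,-0.0335,-0.0194],"delta_rot": [-9.7,0,0]},{"grip": 0.0,"slide": [0,-0.0388,-0.0211],"delta_rot": [-11.1,0,0]}]}}

```text
t: 9.53
tool_pos: [0.5083, -0.149, 0.1816]
orientation: [157.6, 0.1, 75.0]
contact_force: [3.6, 0.0, 1.1]
width: 0.147
gripper_force: 34.1
```

```bash
python3 chk.py 1.5
python3 - <<'E'
from rig import read_camera
import cv2,numpy as np
a=read_camera("side")[50:210,225:385,::-1];b=read_camera("top")[140:300,275:435,::-1]
cv2.imwrite("pics/c5.png",cv2.convertScaleAbs(cv2.resize(np.hstack([a,b]),None,fx=2.5,fy=2.5,interpolation=cv2.INTER_CUBIC),alpha=1.6))
E
```

```text
meas-cmd [ 0.0031 -0.0009  0.005 ] [157.6113   0.0652  75.0334] [3.5814 0.024  1.1068] 0.14724156411512024 34.124574065208435 [-23.8892 -20.1147 126.3076   4.2393  51.7307 -10.9126]
rod [ 0.0114 -0.1726  0.1236] 0.12416991143002944 1.4789463639335225
```

View pics/c5.png

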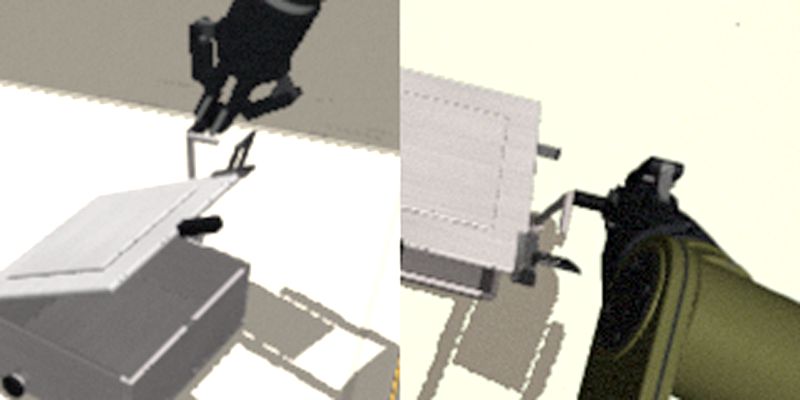

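>>> {"op": "drive_tool", "data": {"targets": [{"grip": 0.0,"slide": [0,-0.005,-0.0015],"delta_rot": [-1.4,0,0]},{"grip": 0.0,"slide": [0,-0.01,-0.0026],"delta_rot": [-2.8,0,0]},{"grip": 0.0,"slide": [0,-0.0152,-0.0036],"delta_rot": [-4.2,0,0]},{"grip": 0.0,"slide": [0,-0.0205,-0.0052],"delta_rot": [-5.6,0,0]},{"grip": 0.0,"slide": [0,-0.0248,-0.0063],"delta_rot": [-6.7,0,0]},{"grip": 0.0,"slide": [0,-0.0291,-0.0073],"delta_rot": [-7.8,0,0]},{"grip": 0.0,"slide": [0,-0.0312,-0.0077],"delta_rot": [-8.3,0,0]}]}}

```text
t: 10.22
tool_pos: [0.4804, -0.1418, 0.1824]
orientation: [148.8, 0.1, 75.0]
contact_force: [0.6, 2.4, 15.4]
width: 0.15
gripper_force: 36.5
```

```bash
python3 chk.py 1.8
```

```text
meas-cmd [ 0.007  -0.0022  0.0075] [148.8267   0.0923  74.9968] [ 0.591   2.3747 15.4389] 0.15014560794931237 36.4735347032547 [-25.5612 -30.3136 134.9182   7.6118  44.8946 -14.5155]
rod [-0.02   -0.1729  0.1232] 0.12478344598593384 1.7321721929361429
```

>>> {"op": "drive_tool", "data": {"targets": [{"grip": 0.0,"slide": [0,-0.003,-0.001],"delta_rot": [0,0,0]},{"grip": 0.0,"slide": [0,-0.006,-0.001],"delta_rot": [0,0,0]},{"grip": 0.0,"slide": [0,-0.0095,-0.002],"delta_rot": [0,0,0]},{"grip": 0.0,"slide": [0,-0.0095,-0.002],"delta_rot": [0,0,0]}]}}

```text
t: 10.55
tool_pos: [0.4722, -0.1396, 0.1807]
orientation: [148.8, 0.1, 75.0]
contact_force: [-0.7, 4.9, 17.9]
width: 0.145
gripper_force: 37.1
```

```bash
python3 chk.py 1.8
python3 - <<'E'
from rig import read_camera
import cv2,numpy as np
a=read_camera("side")[50:210,225:385,::-1];b=read_camera("top")[140:300,275:435,::-1]
cv2.imwrite("pics/c6.png",cv2.convertScaleAbs(cv2.resize(np.hstack([a,b]),None,fx=2.5,fy=2.5,interpolation=cv2.INTER_CUBIC),alpha=1.6))
E
```

```text
meas-cmd [-0.0012  0.      0.0057] [148.7558   0.0918  75.0021] [-0.6597  4.8556 17.8838] 0.14495602915304795 37.07967460155487 [-25.8273 -31.8297 136.0172   7.7742  45.2747 -14.8225]
rod [-0.0285 -0.1729  0.1214] 0.12470106488387525 1.8015958108794208
```

View pics/c6.png

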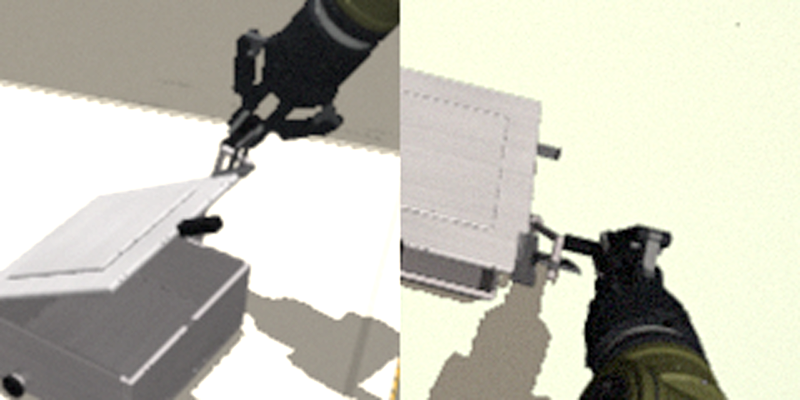

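>>> {"op": "drive_tool", "data": {"targets": [{"grip": 0.0,"slide": [0,0.001,-0.004],"delta_rot": [0,0,0]},{"grip": 0.05,"slide": [0,0.001,-0.004],"delta_rot": [0,0,0]},{"grip": 0.05,"slide": [0,0.001,-0.004],"delta_rot": [0,0,0]},{"grip": 0.05,"slide": [0,0.001,-0.004],"delta_rot": [0,0,0]},{"grip": 0.05,"slide": [0,0.001,-0.004],"delta_rot": [0,0,0]},{"grip": 0.05,"slide": [0,0.001,-0.004],"delta_rot": [0,0,0]},{"grip": 0.05,"slide": [-0.003,0.001,-0.015],"delta_rot": [0,0,0]},{"grip": 0.05,"slide": [-0.006,0.001,-0.035],"delta_rot": [0,0,0]},{"grip": 0.05,"slide": [-0.01,0.001,-0.065],"delta_rot": [0,0,0]},{"grip": 0.05,"slide": [-0.02,0.001,-0.1],"delta_rot": [0,0,0]}]}}

```text
t: 11.48
tool_pos: [0.4124, -0.1431, 0.2547]
orientation: [150.2, -0.1, 75.1]
contact_force: [1.1, -0.7, 0.7]
width: 0.586
gripper_force: 0.0
```

```bash
python3 chk.py 1.8
python3 - <<'E'
from rig import read_camera
import cv2,numpy as np
a=read_camera("side")[70:190,245:365,::-1];b=read_camera("top")[180:300,275:395,::-1]
cv2.imwrite("pics/c7.png",cv2.convertScaleAbs(cv2.resize(np.hstack([a,b]),None,fx=3.3,fy=3.3,interpolation=cv2.INTER_CUBIC),alpha=1.6))
E
```

```text
meas-cmd [-0.061  -0.0035  0.0798] [150.1749  -0.0539  75.1393] [ 1.0826 -0.6631  0.7369] 0.5864250880849374 0.0 [-31.4166 -44.5093 135.4177   9.4098  60.6465 -19.0807]
rod [-0.085  -0.1918  0.1957] 0.21334918656587004 1.9806167077359067
```

View pics/c7.png

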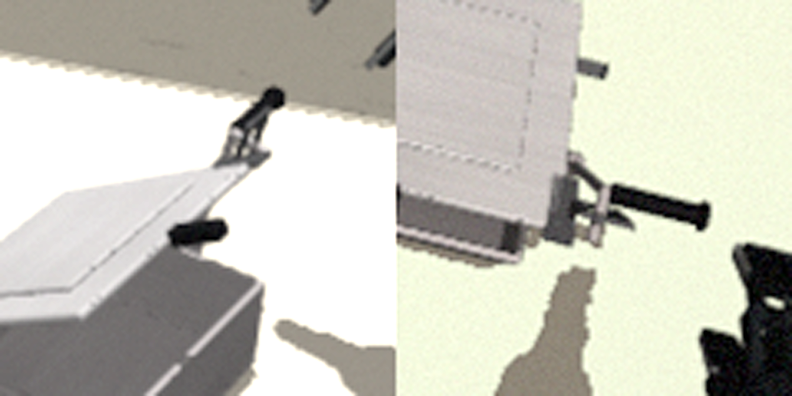

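Run:
```python
from go import *
for q in (1.6,1.7,1.75,1.8):
  for y in (-.134,-.139):
    X=rodpt(q,.119,y,.034)+[-.0067,0,.0015]; print(q,y,proj("top",world(P,X)), proj("top",world(P,rodpt(q,.119,y-.058)+[-.0067,0,.0015])))
```

```text
1.6 -0.134 [338.1129 242.2893] [368.4696 233.2033]
1.6 -0.139 [340.4481 242.8759] [370.7983 233.7859]
1.7 -0.134 [336.4718 247.7833] [367.2541 238.7427]
1.7 -0.139 [338.8    248.3689] [369.586  239.3269]
1.75 -0.134 [335.6218 250.4393] [366.5801 241.504 ]
1.75 -0.139 [337.945 251.024] [368.9122 242.0886]
1.8 -0.134 [334.7564 253.0222] [365.8651 244.2461]
1.8 -0.139 [337.0738 253.6058] [368.1964 244.8309]
```

```bash
python3 -c "
from rig import r
print(r.finish_job())"
```

```text
the job is handed in; nothing more can be done
None
```

I handed the job in at about 12 s of the 51 s, though the hand-in call returned no verdict. In the last images the lid stands at its stop and the prop rod at about 1.79 rad with its pin through the keeper plate. The gripper is clear of everything and I never went near the bottle or beaker, though my last close-ups did not show them.

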